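Snug the adjustable wrench on the gas valve nut and tighten

ROBOT

A 6-joint arm with a two-finger parallel gripper is mounted at the origin on the work surface. World frame = base frame: x ahead of the robot, y to its left, z up, the work surface at z = 0. Lengths are in m, angles in rad, forces in N, time in s.
With the tool pointing down it reaches from about 0.3 to 0.775 m from the base axis. Payload 14.6 kg.
Tool frame: the origin (TCP) lies at the very end of the fingers, on their centre line; the grasp point (between the pads) lies 19 mm behind it (arm.grip_depth is the distance from the TCP to the grasp point, in m); x points along the fingers, z is the direction in which the jaws open and shut, and the axes are right-handed (so a half turn about x gives the same grasp; the last joint's range is limited). The gripper opens to 94 mm and grips with 3 to 60 N. Pads are 16 mm wide; open, the fingers measure 119 mm over their backs; the gripper's body (75 mm by 177 mm) begins 78 mm behind the grasp point.
Start: joints at [1.127, 0.3, 1.521, -0, 1.321, -0.067], TCP at [0.202, 0.511, 0.205] pointing down, gripper open.
Joint ranges: [-3.03, 3.03], [-0.79, 2.21], [0.23, 2.52], [-1.04, 4.18], [0, 3.07], [-2.55, 2.55]. Speed limits (rad/s): [2.22, 2.22, 2.57, 3.14, 3.14, 3.14].

INTERFACE

Orientations are given as [roll, pitch, yaw] about the fixed x, y, z axes, in that order (R = Rz(yaw) Ry(pitch) Rx(roll)).
In Python, from bench import arm gives the robot as it stands. The module is installed in compiled form; this text tells all that it offers.
- The arm moves only by the shell command python3 -m inch 'ROWS'. ROWS is JSON, a list of rows, each a list of 7 numbers: the closure, from -1 (fully open) to 1 (shut), then the shift along the tool's x, y, z in m, then the turn, a rotation vector about the tool's x, y, z in rad. A call has 1 to 5 rows; each row shifts and turns the pose as measured when the row begins, along the tool's axes as they then stand; what a row does not reach is not made up. A row lasts 1/12 s, in which the tool goes at most 41.7 mm and 7.16 degrees, less where a joint would pass 70% of its speed; a pose out of reach is approached as far as the arm can. A call with a gripper value outside its range is refused whole. The fingers move at their own pace and stop on an object; the grip force is fixed at half the most. Time passes only in rows, so rows that do not move let the fingers close. It gives the time, the measured TCP pose, the force and the opening at its end, in the units of the state.
- arm.sense(): the state, without advancing time (a new reading comes with each control period).
- arm.get_image(name): name is "scene" or "top"; returns a dict with "image" (384x512x3 uint8, red, green, blue), "K" (3x3 intrinsics, pixels), "distortion" ([k1, k2, p1, p2, k3] as OpenCV has them; the pictures are not rectified), "R" (3x3) and "t" (3): a world point X has camera coordinates R X + t. Camera axes: x right, y down, z forward; pixel columns grow to the right and rows downward; lengths in m; the calibration is good to about 2 mm. A picture is of the moment at which its call begins. There is no depth.
- arm.finish_job(): hands the job in, once; it reports no verdict.
The state is a dict: "time": time; "joints": joint angles; "dq": joint speeds; "joint_torque": joint torques, N m; "ee_pos": TCP position; "eef_rot": TCP orientation; "force": force on the tool from outside, world axes, zero at the start; "moment": the same for the moment, N m; "opening": opening from 0.0 (shut) to 1.0 (fully open).
Only numpy, scipy, OpenCV 4.12 (cv2) and the standard library are available. Lean on these libraries where they do the work, as an engineer would, in place of code of your own. Each camera call takes 0.05 s, during which the arm holds its last target.

TASK

An adjustable wrench sits on the hex nut of one of the bench's two gas valves, with its jaw too wide. Roll the wrench's worm until the jaw is snug on the nut, and only then swing the handle clockwise (seen from above) to tighten the nut by about an eighth of a turn. Leave the wrench on the nut with its jaw still snug.

Things in the scene. Friction and masses are not known exactly. Their poses are not given: they have to be found in the camera images.
- worm_top (a point): Top of the worm of the wrench on the nut: ribbed steel roller, 20 mm diameter, 26 long, lying across the head, 9 proud of it. Axes turn with the wrench: x along the roller, y from nut to handle end, z up. Nut axis: 48 mm along -y, 3 along -x. The wrench sits on a spring: pressed, it dips up to 6 mm at 1.8 N/mm. A shut fingertip pressing it down 3 mm and drawn along +y rolls it and closes the jaw; -y opens.
- handle_mid (a point): Middle of that wrench's handle at mid-thickness, 66 mm above the bench, 140 mm from the nut's upright axis (along -y); axes as worm_top. The handle is a level steel bar 24 mm wide, 10 thick, 68 to 236 mm from the nut axis, free beneath. The wrench is captive and only swings level about the nut axis; about 2 N here swings it. Clockwise from above moves this point along its +x.
- jaw (a joint): Gap in m of the movable jaw to the nut (brass hexagon, 27 mm across flats; top 1 mm below the worm's): 0 snug, 0.003 to 0.006 at the start, 0.008 wide open; stays by friction. 10 mm of rolled worm surface moves it 2 mm, so it may need a few strokes, lifted between; once snug the worm stops and the finger slips harmlessly.
- nut (a joint): Turn of the nut in rad, 0 at the start, growing clockwise seen from above (tightening); an eighth of a turn is 0.785. It follows the wrench only when the jaw grips it, and stays where it is left.

How it is judged:
On the way, in this order (a step that is already met when the one before it is completed fails the run):
1. the jaw is closed to within 1.5 mm of snug before the nut has been turned (value of joint jaw below 0.0015 m and value of joint nut between -0.15 and 0.15 rad), for 0.2 s.
2. the nut is turned clockwise by about an eighth of a turn (29 to 69 degrees) (value of joint nut between 0.5 and 1.2 rad), for 0.1 s.
At the end, for the whole second after the job is handed in: The nut has been turned clockwise by about an eighth of a turn (29 to 69 degrees) and is at rest, and the wrench's jaw is within 2 mm of snug on it (all of step 2 and value of joint jaw below 0.002 m and velocity of joint nut between -0.05 and 0.05 rad/s); the robot touches nothing.
It fails at once if the nut is turned clockwise by more than 11 degrees while the jaw is more than 3 mm from snug (value of joint jaw above 0.003 m and value of joint nut above 0.2 rad).
It also fails if it takes over 51 s, if anything falls off the work surface, if the arm or the gripper's body presses on something with over 40 N, if the wrist force passes 120 N, or if a joint passes its speed limit or range.

## Working session

There is one attempt and no reset: what is moved stays moved. The work goes in short steps, Python scripts to look and compute and a shell command to move; the robot and the scene stay as the last step left them, time stands still between calls to the robot, and variables do not carry over. Pictures are saved under pics/ and viewed, and the job is handed in when it is done.

```bash
mkdir -p pics
python3 - <<'E'
from bench import arm
import cv2, numpy as np, pickle
for n in("scene","top"):
    d=arm.get_image(n); cv2.imwrite(f"pics/{n}0.png",d["image"][:,:,::-1]); pickle.dump(d,open(n+"0.pkl","wb"))
    print(n,d["K"],d["distortion"],d["R"],d["t"])
print(arm.sense())
E
```

```text
scene [[360.30815081   0.         252.37909512]
 [  0.         360.30815081 197.31240904]
 [  0.           0.           1.        ]] [-0.11485968  0.          0.          0.          0.        ] [[ 0.49328503  0.8697605   0.01365852]
 [ 0.49476132 -0.26762029 -0.82679539]
 [-0.71545867  0.4146035  -0.56233693]] [-0.25081779 -0.18475847  1.10428851]
top [[384.77790561   0.         254.73086948]
 [  0.         384.77790561 197.58596727]
 [  0.           0.           1.        ]] [-0.00125367  0.          0.          0.          0.        ] [[-1.04650770e-03 -9.99999233e-01 -6.62644964e-04]
 [-9.87157301e-01  1.13892426e-03 -1.59747194e-01]
 [ 1.59747826e-01  4.86958146e-04 -9.87157736e-01]] [-0.02581505  0.56096856  0.67834436]
{'time': 0.1, 'joints': array([ 1.12740585e+00,  3.00378492e-01,  1.52151074e+00,  8.80598887e-06,
        1.32068868e+00, -6.65859977e-02]), 'dq': array([ 0.00125372, -0.00179528, -0.00147857,  0.00130885,  0.00116499,
       -0.00110354]), 'joint_torque': array([ 1.66052650e-03, -5.32642329e+01, -3.53283691e+01,  7.10249855e-02,
        2.34128174e-02, -6.32627894e-05]), 'ee_pos': array([0.20226806, 0.51121025, 0.20496688]), 'eef_rot': array([ 3.06634943,  1.56981103, -2.02284621]), 'force': array([0.0729712 , 0.33734422, 0.04411589]), 'moment': array([-0.02325493, -0.01645794,  0.0126898 ]), 'opening': 1.0018866329521514}
```

View pics/scene0.png

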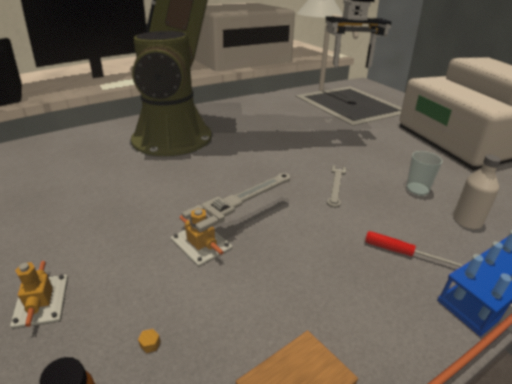

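View pics/top0.png

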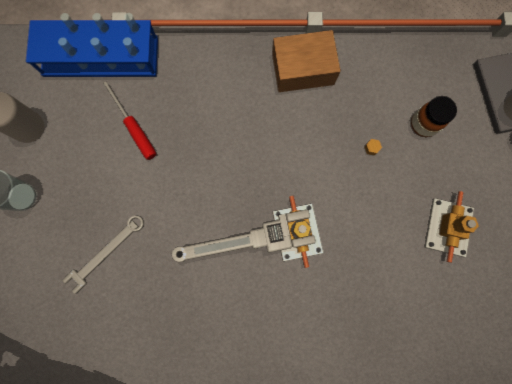

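Run:
```python
import pickle,cv2
d=pickle.load(open("top0.pkl","rb"))["image"][:,:,::-1]
cv2.imwrite("pics/topz.png",cv2.resize(d[190:280,165:335],None,fx=4.7,fy=4.7,interpolation=cv2.INTER_CUBIC))
d=pickle.load(open("scene0.pkl","rb"))["image"][:,:,::-1]
cv2.imwrite("pics/scenez.png",cv2.resize(d[165:270,165:300],None,fx=5.5,fy=5.5,interpolation=cv2.INTER_CUBIC))
```

```text
(no output)
```

View pics/topz.png

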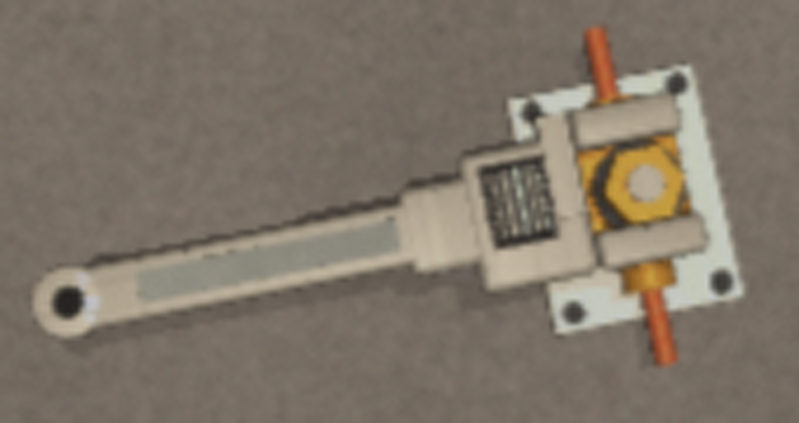

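View pics/scenez.png

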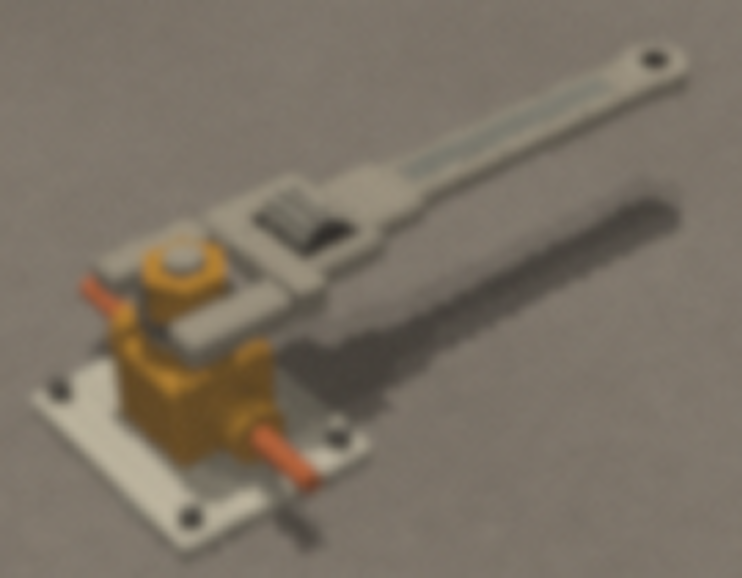

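```bash
cat > h.py <<'E'
import pickle,cv2,numpy as np
def ray(d,p):
    u=cv2.undistortPoints(np.array([[p]],float),d["K"],np.array(d["distortion"]))[0,0]
    R=np.array(d["R"]);C=-R.T@np.array(d["t"]);v=R.T@np.array([u[0],u[1],1]);return C,v/np.linalg.norm(v)
def plane(d,p,z):
    C,v=ray(d,p);return C+v*(z-C[2])/v[2]
def tri(a,p,b,q):
    C,v=ray(a,p);D,w=ray(b,q)
    s=np.linalg.lstsq(np.c_[v,-w],D-C,rcond=None)[0];A=C+v*s[0];B=D+w*s[1];return (A+B)/2,np.linalg.norm(A-B)
E
python3 - <<'E'
from h import *
t=pickle.load(open("top0.pkl","rb"));s=pickle.load(open("scene0.pkl","rb"))
T=lambda x,y:(165+x/4.7-.4,190+y/4.7-.4)
S=lambda x,y:(165+x/5.5-.4,165+y/5.5-.4)
for n,a,b in(("worm",(518,202),(295,213)),("nut",(643,184),(183,262)),("hole",(68,300),(655,60))):
    print(n,tri(t,T(*a),s,S(*b)))
w=plane(t,T(518,202),.081);n=plane(t,T(643,184),.08);h=plane(t,T(68,300),.071)
print(w,n,h)
y=(h-n)[:2];print(np.linalg.norm(y),np.linalg.norm((w-n)[:2]));y/=np.linalg.norm(y);print("y",y,np.degrees(np.arctan2(y[1],y[0])))
x=np.array([y[1],-y[0]])
print("worm pred",n[:2]+.048*y+.003*x,"handle",n[:2]+.14*y)
E
```

```text
worm (array([ 0.4920524 , -0.06382856,  0.0779322 ]), np.float64(0.004270842833164192))
nut (array([ 0.49933475, -0.10980704,  0.07783551]), np.float64(0.0016576636784959827))
hole (array([0.45650164, 0.106984  , 0.07241061]), np.float64(0.0008454175037754628))
[ 0.49271158 -0.06172145  0.081     ] [ 0.49947736 -0.10877619  0.08      ] [0.45673279 0.10763521 0.071     ]
0.2205923695619395 0.04753866355946845
y [-0.19377173  0.98104664] 101.17298048704302
worm pred [ 0.49311945 -0.06110464] handle [0.47234932 0.02857034]
```

```bash
cat >> h.py <<'E'
from scipy.spatial.transform import Rotation as Ro
N=np.array([.4993,-.1092]);A=np.radians(101.2)
def st(tgt=None,ang=None):
    from bench import arm
    s=arm.sense();R=Ro.from_euler("xyz",s["eef_rot"]).as_matrix();p=np.array(s["ee_pos"])
    np.set_printoptions(precision=4,suppress=True)
    print("t",s["time"],"p",p,"F",s["force"],"op",s["opening"]);print("x",R[:,0],"z-ang",np.degrees(np.arctan2(R[1,2],R[0,2])),"q6",s["joints"][5])
    y=np.array([np.cos(A),np.sin(A)]);x=np.array([y[1],-y[0]])
    print("wrench xy rel nut:",(p[:2]-N)@x,(p[:2]-N)@y)
    if tgt is not None: print("tool shift to tgt",R.T@(np.array(tgt)-p))
    if ang is not None:
        Rd=np.c_[[0,0,-1],np.zeros(3),[np.cos(ang),np.sin(ang),0]];Rd[:,1]=np.cross(Rd[:,2],Rd[:,0])
        print("rotvec",Ro.from_matrix(R.T@Rd).as_rotvec())
E
python3 - <<'E'
from h import *
st((.493,-.061,.11),A)
st((.493,-.061,.11),A-np.pi)
E
```

```text
t 0.1 p [0.2023 0.5112 0.205 ] F [0.073  0.3373 0.0441] op 1.0018866329521514
x [-0.0004 -0.0009 -1.    ] z-ang 68.41057083171594 q6 -0.06658599766811824
wrench xy rel nut: -0.17087002868507306 0.6662884368514184
tool shift to tgt [ 0.0953 -0.4809 -0.425 ]
rotvec [-0.5723 -0.0009 -0.0004]
t 0.1 p [0.2023 0.5112 0.205 ] F [0.073  0.3373 0.0441] op 1.0018866329521514
x [-0.0004 -0.0009 -1.    ] z-ang 68.41057083171594 q6 -0.06658599766811824
wrench xy rel nut: -0.17087002868507306 0.6662884368514184
tool shift to tgt [ 0.0953 -0.4809 -0.425 ]
rotvec [ 2.5693 -0.0005  0.0012]
```

```bash
python3 -m inch '[[1,0,-0.028,-0.025,0,0,0],[1,0,-0.028,-0.025,0,0,0],[1,0,-0.028,-0.025,0,0,0],[1,0,-0.028,-0.025,0,0,0],[1,0,-0.028,-0.025,0,0,0]]'
python3 -m inch '[[1,0,-0.028,-0.025,0,0,0],[1,0,-0.028,-0.025,0,0,0],[1,0,-0.028,-0.025,0,0,0],[1,0,-0.028,-0.025,0,0,0],[1,0,-0.028,-0.025,0,0,0]]'
python3 -m inch '[[1,0.01,0,0,-0.114,0,0],[1,0.01,0,0,-0.114,0,0],[1,0.01,0,0,-0.114,0,0],[1,0.01,0,0,-0.114,0,0],[1,0.01,0,0,-0.116,0,0]]'
python3 - <<'E'
from h import *
st((.4931,-.061,.11),A)
E
```

```text
time: 0.52
ee_pos: [0.2855, 0.3409, 0.2021]
eef_rot: [2.809, 1.565, -2.272]
force: [2.0, 0.2, -0.2]
opening: 0.679
time: 0.93
ee_pos: [0.3723, 0.1649, 0.202]
eef_rot: [2.804, 1.565, -2.275]
force: [1.6, 0.2, -0.4]
opening: 0.328
time: 1.35
ee_pos: [0.3758, 0.1569, 0.1514]
eef_rot: [2.74, 1.566, -1.76]
force: [0.9, 0.0, 0.3]
opening: 0.004
t 1.35 p [0.3758 0.1569 0.1514] F [0.9202 0.0126 0.2863] op 0.004065052982897066
x [-0.0008 -0.0044 -1.    ] z-ang 102.21925712083555 q6 -1.4740314393596732
wrench xy rel nut: -0.06948636139358998 0.28503964911251384
tool shift to tgt [ 0.0422 -0.0686 -0.2376]
rotvec [ 0.0178 -0.0042 -0.0017]
```

```bash
python3 -m inch '[[1,0,-0.014,-0.04,0.018,-0.004,-0.002],[1,0,-0.012,-0.04,0,0,0],[1,0.004,-0.012,-0.04,0,0,0],[1,0.004,-0.012,-0.04,0,0,0],[1,0.004,-0.012,-0.04,0,0,0]]'
python3 - <<'E'
from h import *
st((.4947,-.069,.1),A)
E
```

```text
time: 1.77
ee_pos: [0.4754, -0.0231, 0.1371]
eef_rot: [1.176, 1.568, 2.964]
force: [0.6, 0.7, 0.4]
opening: 0.003
t 1.7667 p [ 0.4754 -0.0231  0.1371] F [0.6179 0.7146 0.4074] op 0.0031893518234266988
x [-0.0029  0.0005 -1.    ] z-ang 102.44197141987988 q6 -1.9136484760935044
wrench xy rel nut: -0.0067310662427504594 0.0890978175175492
tool shift to tgt [ 0.0371 -0.0091 -0.049 ]
rotvec [ 0.0217  0.0011 -0.0027]
```

```bash
python3 -m inch '[[1,0.012,-0.005,-0.025,0.02,0,0],[1,0.012,-0.004,-0.024,0,0,0],[1,0.005,0,0,0,0,0],[1,0,0,0,0,0,0]]'
python3 - <<'E'
from h import *
st((.4947,-.069,.09),A)
from bench import arm
d=arm.get_image("top");cv2.imwrite("pics/t1.png",cv2.resize(d["image"][140:300,165:345,::-1],None,fx=3.7,fy=3.7,interpolation=2))
d=arm.get_image("scene");cv2.imwrite("pics/s1.png",cv2.resize(d["image"][130:280,140:310,::-1],None,fx=4,fy=4,interpolation=2))
E
```

```text
time: 2.1
ee_pos: [0.4963, -0.0783, 0.1049]
eef_rot: [1.282, 1.566, 3.042]
force: [-0.3, -0.1, -0.1]
opening: 0.005
t 2.1 p [ 0.4963 -0.0783  0.1049] F [-0.2721 -0.0828 -0.1324] op 0.004672288806474287
x [-0.0044  0.0004 -1.    ] z-ang 100.84334697292367 q6 -1.9888222280524466
wrench xy rel nut: 0.0030770505700504452 0.030882541706140382
tool shift to tgt [ 0.015  -0.0002  0.0094]
rotvec [-0.0062  0.0013 -0.0043]
```

View pics/s1.png

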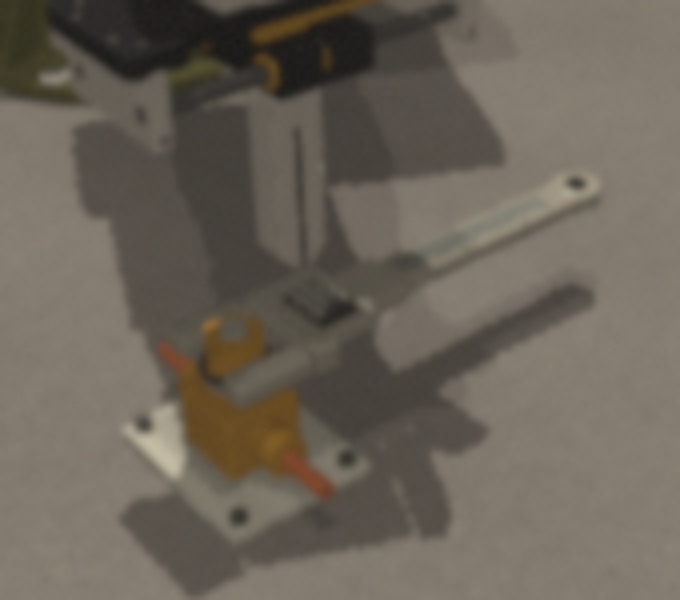

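View pics/t1.png

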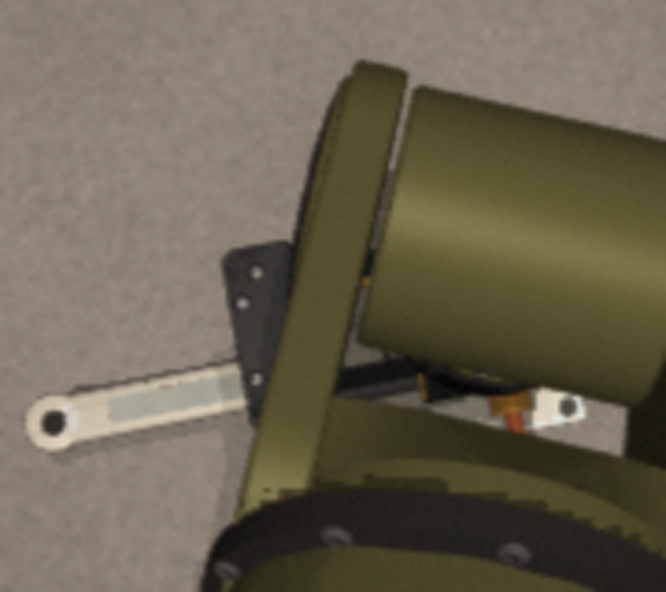

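The scene picture shows the shut fingertip (305,262) hanging above the jaw/worm region, worm at (320,300); the top view is blocked by the arm. Centre it and descend by feel.

```bash
python3 -m inch '[[1,0.008,0,0.011,0,0,0],[1,0.005,0,0,0,0,0],[1,0.003,0,0,0,0,0],[1,0,0,0,0,0,0]]'
python3 - <<'E'
from h import *
st((.4943,-.067,.08),A)
E
```

```text
time: 2.53
ee_pos: [0.4941, -0.0622, 0.0904]
eef_rot: [1.729, 1.57, -2.789]
force: [-0.1, -0.8, 0.5]
opening: 0.001
t 2.5333 p [ 0.4941 -0.0622  0.0904] F [-0.1283 -0.797   0.4651] op 0.0011376409536902033
x [-0.0005 -0.0002 -1.    ] z-ang 101.18285061703668 q6 -1.9645040402139962
wrench xy rel nut: 0.0040285790093237284 0.04707496987709314
tool shift to tgt [ 0.0104  0.0007 -0.0047]
rotvec [-0.0003 -0.0001 -0.0005]
```

```bash
python3 -m inch '[[1,0.004,0,-0.005,0,0,0],[1,0.002,0,0,0,0,0],[1,0.0,0,0,0,0,0]]'
python3 -m inch '[[1,0.003,0,0,0,0,0],[1,0.002,0,0,0,0,0]]'
```

```text
time: 2.78
ee_pos: [0.4953, -0.0667, 0.0842]
eef_rot: [-2.672, 1.57, -0.904]
force: [-0.7, -0.4, -1.0]
opening: 0.004
time: 2.95
ee_pos: [0.4956, -0.067, 0.0793]
eef_rot: [-2.229, 1.57, -0.462]
force: [-1.8, 0.9, 1.8]
opening: 0.007
```

```bash
python3 -m inch '[[1,0.002,0,0,0,0,0],[1,0.0,0,0,0,0,0]]'
python3 - <<'E'
from h import *
st((.4943,-.067,.08),A)
E
```

```text
time: 3.12
ee_pos: [0.4957, -0.0672, 0.0772]
eef_rot: [-2.211, 1.569, -0.444]
force: [-2.1, -0.2, 5.2]
opening: 0.004
t 3.1167 p [ 0.4957 -0.0672  0.0772] F [-2.1383 -0.234   5.2027] op 0.0038895838627702292
x [ 0.0014 -0.0007 -1.    ] z-ang 101.25257381063064 q6 -1.9747347762767649
wrench xy rel nut: 0.0046675595769913435 0.041888209791465694
tool shift to tgt [-0.0028  0.0014  0.0005]
rotvec [ 0.0009 -0.0009  0.0012]
```

```bash
python3 -m inch '[[1,0,0.001,0.005,0,0,0],[1,0,0,0.005,0,0,0]]'
python3 -m inch '[[1,0.0,0,0.005,0,0,0],[1,0.0,0,0.004,0,0,0],[1,0,0,0,0,0,0]]'
python3 - <<'E'
from h import *
st()
E
```

```text
time: 3.28
ee_pos: [0.4939, -0.0586, 0.0781]
eef_rot: [-2.203, 1.566, -0.437]
force: [-2.0, -2.3, 5.2]
opening: 0.008
time: 3.53
ee_pos: [0.4921, -0.0489, 0.0782]
eef_rot: [-2.19, 1.566, -0.424]
force: [0.1, 0.4, -0.5]
opening: 0.005
t 3.5333 p [ 0.4921 -0.0489  0.0782] F [ 0.1134  0.4452 -0.4861] op 0.005121888163960112
x [ 0.0048 -0.0022 -1.    ] z-ang 101.19753252987613 q6 -1.9378747653643849
wrench xy rel nut: 0.004615866755797625 0.06052189037192843
```

```bash
python3 -m inch '[[1,-0.012,0,0,0,0,0],[1,0,0.001,-0.012,0,0.004,0],[1,0,0.0,-0.009,0,0,0],[1,0.002,0,0,0,0,0],[1,0,0,0,0,0,0]]'
python3 - <<'E'
from h import *
st((.4948,-.0699,.077),A)
from bench import arm
d=arm.get_image("scene");cv2.imwrite("pics/s2.png",cv2.resize(d["image"][130:280,140:310,::-1],None,fx=4,fy=4,interpolation=2))
E
```

```text
time: 3.95
ee_pos: [0.4948, -0.0718, 0.0867]
eef_rot: [-2.782, 1.564, -1.015]
force: [0.1, 0.5, 0.1]
opening: 0.008
t 3.95 p [ 0.4948 -0.0718  0.0867] F [0.111  0.4531 0.0984] op 0.007578576030229669
x [ 0.0038 -0.0061 -1.    ] z-ang 101.23898991935931 q6 -1.9784568588407907
wrench xy rel nut: 0.002849946236582909 0.03754343565649061
tool shift to tgt [ 0.0097 -0.0003  0.0019]
rotvec [ 0.0007 -0.0067  0.0025]
```

View pics/s2.png

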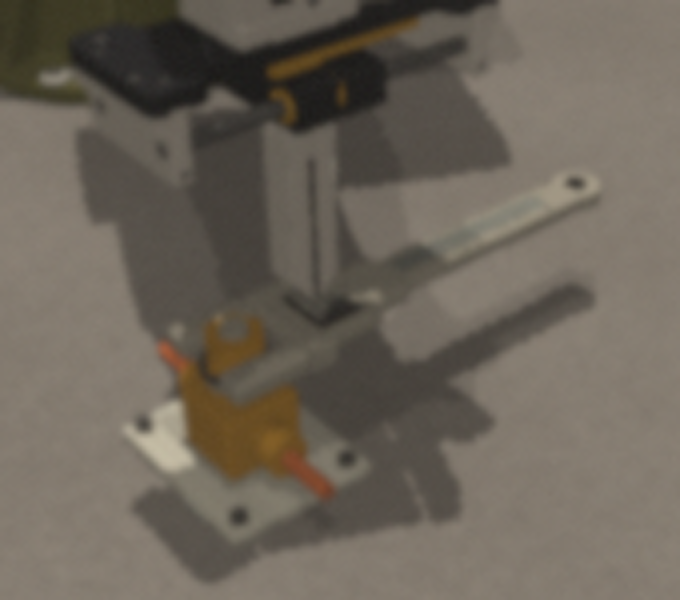

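The scene shows the fingertip (315,305) over the worm, handle end still at (577,184): the wrench has not swung. Second stroke.

```bash
python3 -m inch '[[1,0.005,0,0,0,-0.006,0.002],[1,0.004,0,0,0,0,0],[1,0.001,0,0,0,0,0]]'
python3 -m inch '[[1,0.001,0,0,0,0,0],[1,0,0,0,0,0,0]]'
python3 - <<'E'
from h import *
st((.4943,-.067,.0765),A)
E
```

```text
time: 4.25
ee_pos: [0.4949, -0.0721, 0.0755]
eef_rot: [-2.119, 1.57, -0.353]
force: [0.5, -1.2, 3.8]
opening: 0.003
time: 4.42
ee_pos: [0.4952, -0.0724, 0.0743]
eef_rot: [-2.634, 1.569, -0.867]
force: [-1.0, -3.3, 4.7]
opening: 0.002
t 4.4167 p [ 0.4952 -0.0724  0.0743] F [-0.9557 -3.2676  4.6513] op 0.0019914430042897416
x [ 0.001  -0.0011 -1.    ] z-ang 101.2372170005282 q6 -1.9842738227301147
wrench xy rel nut: 0.0031272951130503707 0.036868014712238
tool shift to tgt [-0.0022 -0.0002  0.0055]
rotvec [ 0.0007 -0.0013  0.0007]
```

```bash
python3 -m inch '[[1,-0.001,0,0.005,0,0,0],[1,-0.001,0,0.005,0,0,0]]'
python3 -m inch '[[1,0.001,0,0.005,0,0,0],[1,0,0,0.004,0,0,0]]'
python3 -m inch '[[1,0,0,0.004,0,0,0],[1,0,0,0,0,0,0]]'
python3 - <<'E'
from h import *
st(None,A)
E
```

```text
time: 4.58
ee_pos: [0.4937, -0.0639, 0.0769]
eef_rot: [-2.795, 1.567, -1.029]
force: [-3.0, -1.8, 7.8]
opening: 0.005
time: 4.75
ee_pos: [0.4926, -0.0554, 0.0769]
eef_rot: [-2.649, 1.564, -0.883]
force: [0.5, 0.2, 0.9]
opening: 0.004
time: 4.92
ee_pos: [0.4915, -0.0505, 0.0768]
eef_rot: [-2.664, 1.565, -0.897]
force: [0.4, 0.2, -0.7]
opening: 0.008
t 4.9167 p [ 0.4915 -0.0505  0.0768] F [ 0.406   0.2312 -0.6863] op 0.00792212591296574
x [ 0.0039 -0.0048 -1.    ] z-ang 101.25557845731669 q6 -1.9388391458426912
wrench xy rel nut: 0.003730875318826933 0.05913479661139422
rotvec [ 0.001  -0.0055  0.0029]
```

```bash
python3 -m inch '[[1,-0.012,0,0,0,-0.005,0.003],[1,0,0,-0.01,0,0,0],[1,0,0.0,-0.009,0,0,0],[1,0.004,0,0,0,0,0],[1,0.004,0,0,0,0,0]]'
python3 -m inch '[[1,0.002,0,0,0,0,0],[1,0.001,0,0,0,0,0]]'
python3 - <<'E'
from h import *
st((.4943,-.067,.0765),A)
E
```

```text
time: 5.33
ee_pos: [0.495, -0.0707, 0.0792]
eef_rot: [1.336, 1.569, 3.104]
force: [-0.2, -0.1, -0.2]
opening: 0.007
time: 5.5
ee_pos: [0.4948, -0.0715, 0.0747]
eef_rot: [1.53, 1.569, -2.986]
force: [1.0, -2.0, 5.4]
opening: 0.005
t 5.5 p [ 0.4948 -0.0715  0.0747] F [ 1.0027 -1.9765  5.3555] op 0.005085896294415826
x [-0.0021 -0.0003 -1.    ] z-ang 101.25220545193044 q6 -1.982965522785228
wrench xy rel nut: 0.002909927659292289 0.0379066315881025
tool shift to tgt [-0.0018 -0.0004  0.0045]
rotvec [ 0.0009  0.0001 -0.0021]
```

```bash
python3 -m inch '[[1,-0.001,0,0.004,0,0,0],[1,-0.0005,0,0.004,0,0,0]]'
python3 -m inch '[[1,0.0005,0,0.004,0,0,0],[1,0,0,0.003,0,0,0]]'
python3 -m inch '[[1,0,0,0.003,0,0,0],[1,-0.012,0,0,0,0,0],[1,-0.01,0,-0.006,0,0,0],[1,0,0,0,0,0,0]]'
python3 - <<'E'
from h import *
st(None,A)
from bench import arm
d=arm.get_image("scene");cv2.imwrite("pics/s3.png",cv2.resize(d["image"][130:280,140:310,::-1],None,fx=4,fy=4,interpolation=2))
E
```

```text
time: 5.67
ee_pos: [0.4943, -0.0658, 0.0764]
eef_rot: [3.067, 1.567, -1.45]
force: [0.7, -9.6, 8.4]
opening: 0.005
time: 5.83
ee_pos: [0.4942, -0.0604, 0.077]
eef_rot: [-2.823, 1.562, -1.056]
force: [-0.2, -4.8, 5.5]
opening: 0.004
time: 6.17
ee_pos: [0.4944, -0.0629, 0.0989]
eef_rot: [-2.957, 1.562, -1.19]
force: [-0.0, -0.4, 0.9]
opening: 0.009
t 6.1667 p [ 0.4944 -0.0629  0.0989] F [-0.0415 -0.4172  0.8945] op 0.009018794820578028
x [ 0.0033 -0.0082 -1.    ] z-ang 101.27839182430243 q6 -1.959478734384468
wrench xy rel nut: 0.0041522144340330564 0.046356107604181934
rotvec [ 0.0014 -0.0087  0.0016]
```

View pics/s3.png

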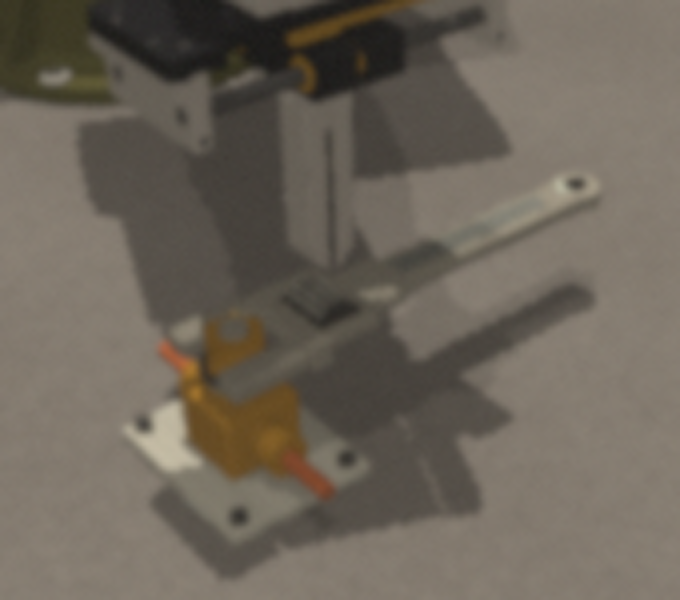

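Drag jumped from ~2 N to ~10 N on the third stroke: likely snug and slipping. One more stroke to confirm.

```bash
python3 -m inch '[[1,0.008,0.001,-0.004,0,-0.008,0.002],[1,0.007,0,0,0,0,0],[1,0.004,0,0,0,0,0],[1,0.001,0,0,0,0,0]]'
python3 - <<'E'
from h import *
st((.4943,-.067,.0765),A)
E
```

```text
time: 6.55
ee_pos: [0.4938, -0.0675, 0.0751]
eef_rot: [0.958, 1.57, 2.725]
force: [0.4, -0.6, 10.3]
opening: 0.005
t 6.55 p [ 0.4938 -0.0675  0.0751] F [ 0.3755 -0.5566 10.2753] op 0.004980366090070326
x [-0.0009  0.0004 -1.    ] z-ang 101.2274231273259 q6 -1.976441131729491
wrench xy rel nut: 0.0027030877680500093 0.04192475343436566
tool shift to tgt [-0.0014 -0.0006  0.0004]
rotvec [ 0.0005  0.0006 -0.0008]
```

```bash
python3 -m inch '[[1,-0.0015,0,0.003,0,0,0],[1,0,0,0.004,0,0,0]]'
python3 -m inch '[[1,0,0,0.004,0,0,0],[1,0,0,0.003,0,0,0]]'
python3 -m inch '[[1,-0.02,0,0,0,0,0],[1,-0.03,0,0,0,0,0],[1,-0.01,0.035,0.01,0,0,0],[1,0,0.035,0.01,0,0,0],[1,0,0,0,0,0,0]]'
python3 - <<'E'
from h import *
st(None,A)
from bench import arm
d=arm.get_image("scene");pickle.dump(d,open("scene4.pkl","wb"));cv2.imwrite("pics/s4.png",cv2.resize(d["image"][165:270,165:300,::-1],None,fx=5.5,fy=5.5,interpolation=2))
d=arm.get_image("top");cv2.imwrite("pics/t4.png",cv2.resize(d["image"][190:280,165:335,::-1],None,fx=4.7,fy=4.7,interpolation=2))
E
```

```text
time: 6.72
ee_pos: [0.4931, -0.062, 0.0757]
eef_rot: [3.053, 1.569, -1.464]
force: [0.9, -5.7, 6.9]
opening: 0.003
time: 6.88
ee_pos: [0.4924, -0.0562, 0.0755]
eef_rot: [-2.833, 1.567, -1.068]
force: [0.2, -0.9, 3.6]
opening: 0.004
time: 7.3
ee_pos: [0.4161, -0.049, 0.1328]
eef_rot: [1.711, 1.565, -2.806]
force: [-0.2, 0.4, -0.5]
opening: 0.004
t 7.3 p [ 0.4161 -0.049   0.1328] F [-0.1817  0.3607 -0.5321] op 0.0043893377544255196
x [-0.0058 -0.002  -1.    ] z-ang 101.1799828261523 q6 -1.9669977443014381
wrench xy rel nut: -0.06993564596137139 0.07519948986070078
rotvec [-0.0004 -0.0009 -0.0061]
```

View pics/s4.png

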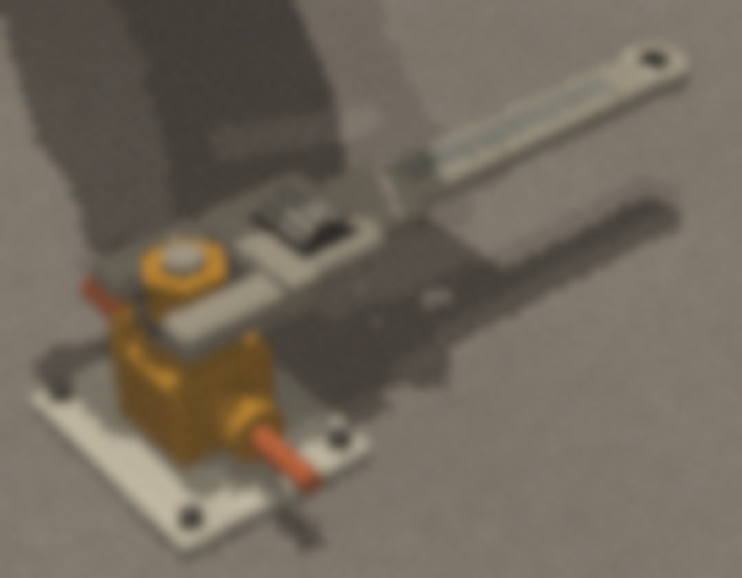

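View pics/t4.png

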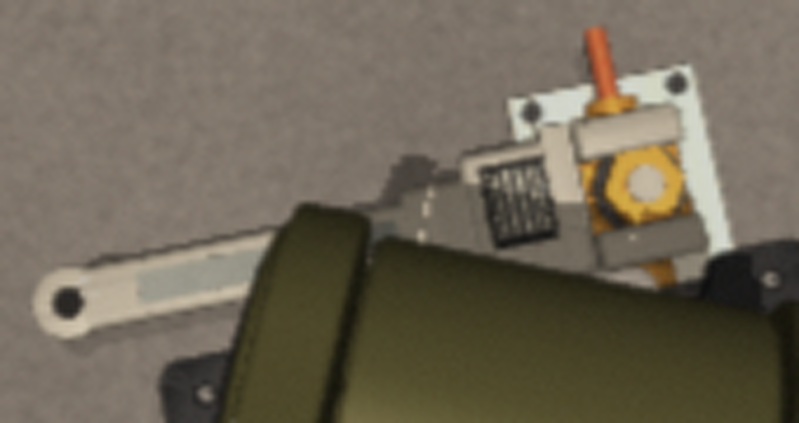

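Run:
```python
from h import *
from bench import arm
a=pickle.load(open("top0.pkl","rb"))["image"];d=arm.get_image("top");b=d["image"]
f=lambda i:cv2.resize(i[205:250,265:325,::-1],None,fx=6.5,fy=6.5,interpolation=cv2.INTER_CUBIC)
a2,b2=f(a),f(b)
cv2.imwrite("pics/cmp.png",np.hstack([a2,b2]))
print(a[208:235,302].sum(1)//3);print(b[208:235,302].sum(1)//3)
```

```text
[194 187 124 134 143 150 156 160 159 160 126  75  66  92 129 135 140 162
 166 168 170 168 168 165 158 142 137]
[207 207 207 199 129 132 155 161 166 173 174 174 150 128 143 145 151 174
 180 180 181 181 181 179 170 150 103]
```

View pics/cmp.png

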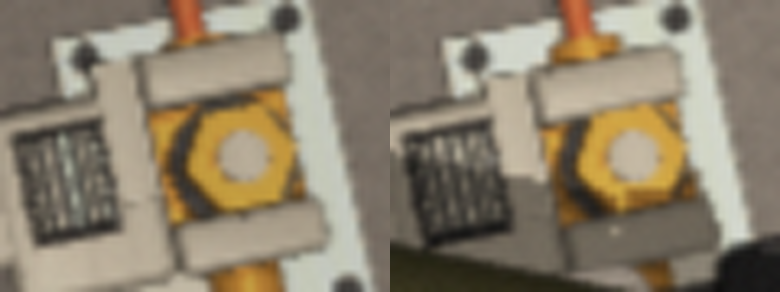

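The comparison shows the upper (movable) jaw now abutting the nut: the dark gap at left (230,100) is gone at right (620,110), and the nut is unturned. Now go beside the handle.

```bash
python3 -m inch '[[1,0,-0.015,0.03,0,0,-0.006],[1,0.01,-0.015,0.03,0,0,0],[1,0.02,0,0,0,0,0],[1,0.02,0,0,0,0,0],[1,0,0,0,0,0,0]]'
python3 - <<'E'
from h import *
y=np.array([np.cos(A),np.sin(A)]);x=np.array([y[1],-y[0]])
st([*(N+.14*y-.03*x),.052],A)
E
```

```text
time: 7.87
ee_pos: [0.4438, 0.0174, 0.0798]
eef_rot: [-2.075, 1.567, -0.312]
force: [-1.4, -0.2, -0.1]
opening: 0.005
t 7.8667 p [0.4438 0.0174 0.0798] F [-1.357  -0.1709 -0.115 ] op 0.005277633548589534
x [ 0.0038 -0.0012 -1.    ] z-ang 101.04107946561676 q6 -1.8054936305242137
wrench xy rel nut: -0.02988805699021848 0.13496035056800756
tool shift to tgt [0.0278 0.0002 0.0051]
rotvec [-0.0028 -0.0019  0.0035]
```

```bash
python3 -m inch '[[1,0.014,0,0.005,0,0,0.003],[1,0.013,0,0,0,0,0],[1,0,0,0,0,0,0],[1,0,-0.004,0,0,0,0],[1,0,0,0,0,0,0]]'
python3 - <<'E'
from h import *
st(None,A)
E
```

```text
time: 8.28
ee_pos: [0.4498, 0.0228, 0.0524]
eef_rot: [2.004, 1.568, -2.516]
force: [0.3, -0.3, 0.3]
opening: 0.005
t 8.2833 p [0.4498 0.0228 0.0524] F [ 0.2655 -0.3101  0.3031] op 0.005434941086272473
x [-0.0023 -0.0017 -1.    ] z-ang 101.01761749332196 q6 -1.7912846812532077
wrench xy rel nut: -0.022912707544405747 0.13914423281749927
rotvec [-0.0032 -0.0012 -0.0026]
```

```bash
python3 -m inch '[[1,0,-0.004,0,0,0,0],[1,0,-0.004,0,0.03,0,0],[1,0,-0.007,0,0.05,0,0],[1,0,-0.007,0,0.05,0,0]]'
python3 - <<'E'
from h import *
st(None,A)
E
```

```text
time: 8.62
ee_pos: [0.4727, 0.0262, 0.0547]
eef_rot: [1.895, 1.568, -2.759]
force: [-2.0, 1.3, -2.1]
opening: 0.005
t 8.6167 p [0.4727 0.0262 0.0547] F [-2.0239  1.2808 -2.1264] op 0.0051169128058910955
x [-0.0029 -0.0012 -1.    ] z-ang 93.34204415683399 q6 -1.6494915260851089
wrench xy rel nut: 0.00023856558199907626 0.13800348413121755
rotvec [-0.1371 -0.0008 -0.003 ]
```

```bash
python3 -m inch '[[1,0.001,-0.008,0,0.057,0,0],[1,0.001,-0.008,0,0.057,0,0],[1,0,-0.008,0,0.057,0,0],[1,0,-0.008,0,0.057,0,0],[1,0,-0.008,0,0.057,0,0]]'
python3 - <<'E'
from h import *
st(None,A-.4)
p=plane
E
```

```text
time: 9.03
ee_pos: [0.5158, 0.0246, 0.0559]
eef_rot: [1.64, 1.568, 2.97]
force: [-1.9, 1.3, -1.3]
opening: 0.005
t 9.0333 p [0.5158 0.0246 0.0559] F [-1.8891  1.2997 -1.2825] op 0.004674491439927305
x [-0.0023  0.0004 -1.    ] z-ang 76.1637254369203 q6 -1.3530789841256872
wrench xy rel nut: 0.04213547010847657 0.12801329332805753
rotvec [-0.037  -0.0001 -0.0023]
```

```bash
python3 -m inch '[[1,0.002,-0.008,0,0.057,0,0],[1,0.001,-0.008,0,0.057,0,0],[1,0,-0.008,0,0.057,0,0],[1,0,-0.008,0,0.057,0,0],[1,0,0,0,0,0,0]]'
python3 - <<'E'
from h import *
st(None,A-.785)
from bench import arm
d=arm.get_image("top");cv2.imwrite("pics/t5.png",cv2.resize(d["image"][130:290,165:335,::-1],None,fx=3.7,fy=3.7,interpolation=2))
d=arm.get_image("scene");cv2.imwrite("pics/s5.png",cv2.resize(d["image"][130:280,140:310,::-1],None,fx=4,fy=4,interpolation=2))
E
```

```text
time: 9.45
ee_pos: [0.5507, 0.0144, 0.0565]
eef_rot: [0.021, 1.568, 1.107]
force: [-0.6, -0.8, -0.2]
opening: 0.006
t 9.45 p [0.5507 0.0144 0.0565] F [-0.5553 -0.7679 -0.2006] op 0.0055339624818590985
x [ 0.0011  0.0022 -1.    ] z-ang 62.21702920162066 q6 -1.1287306914476933
wrench xy rel nut: 0.07443276591111396 0.11129482391175215
rotvec [ 0.1046  0.0025 -0.0002]
```

View pics/t5.png

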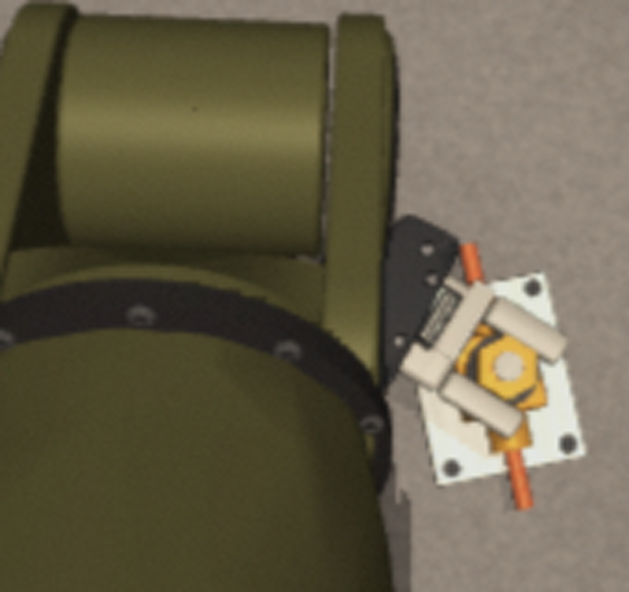

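View pics/s5.png

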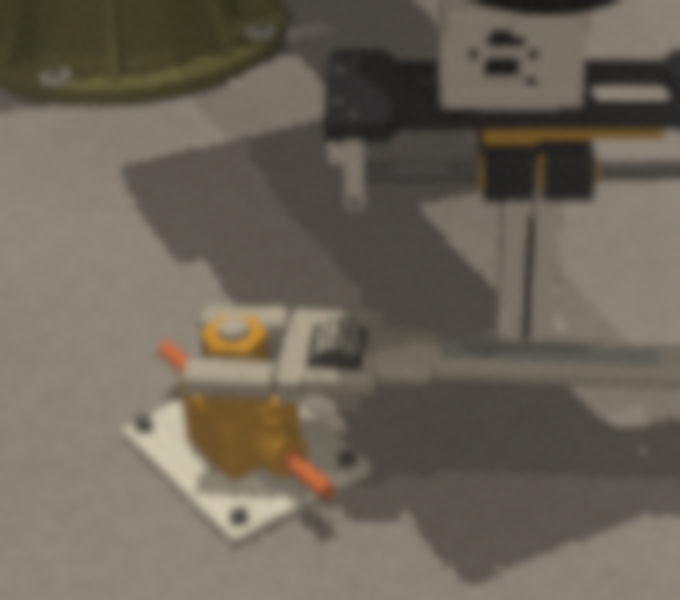

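```bash
python3 -m inch '[[1,0,0.02,0,0,0,0],[1,0,0.03,0,0,0,0],[1,-0.03,0.01,0,0,0,0],[1,-0.04,0,0,0,0,0],[1,-0.04,0.0,0,0,0,0]]'
python3 -m inch '[[1,-0.02,0.03,0,0,0,0],[1,0,0.04,0,0,0,0],[1,0,0.04,0,0,0,0],[1,0,0.04,0.0,0,0,0],[1,0,0,0,0,0,0]]'
python3 - <<'E'
from h import *
st()
from bench import arm
d=arm.get_image("top");pickle.dump(d,open("top6.pkl","wb"));cv2.imwrite("pics/t6.png",cv2.resize(d["image"][130:290,165:335,::-1],None,fx=3.7,fy=3.7,interpolation=2))
cv2.imwrite("pics/t6z.png",cv2.resize(d["image"][200:255,265:330,::-1],None,fx=10,fy=10,interpolation=cv2.INTER_CUBIC))
E
```

```text
time: 9.97
ee_pos: [0.489, 0.0432, 0.1631]
eef_rot: [1.929, 1.559, 3.03]
force: [-0.1, 0.8, -0.4]
opening: 0.004
time: 10.38
ee_pos: [0.3518, 0.1121, 0.1941]
eef_rot: [-0.629, 1.564, 0.48]
force: [-0.6, 0.2, 0.5]
opening: 0.005
t 10.3833 p [0.3518 0.1121 0.1941] F [-0.5656  0.1745  0.484 ] op 0.004818937872837946
x [ 0.0056  0.0029 -1.    ] z-ang 63.58457861509422 q6 -0.9022966305940857
wrench xy rel nut: -0.10171753609812101 0.24576529483266388
```

View pics/t6.png

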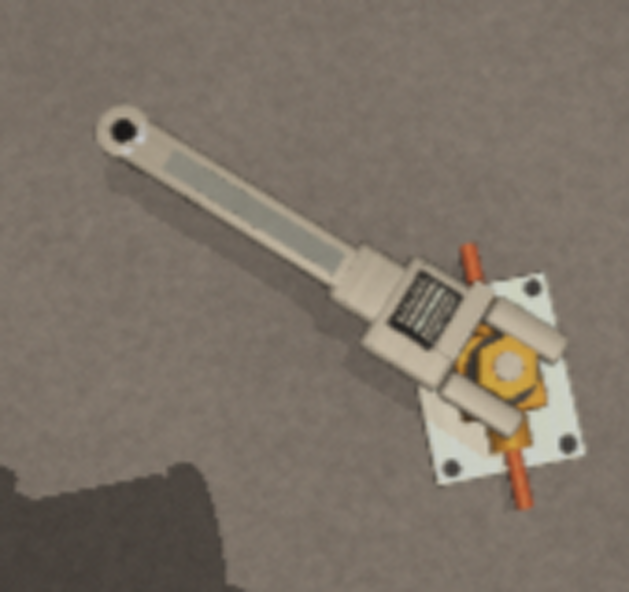

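View pics/t6z.png

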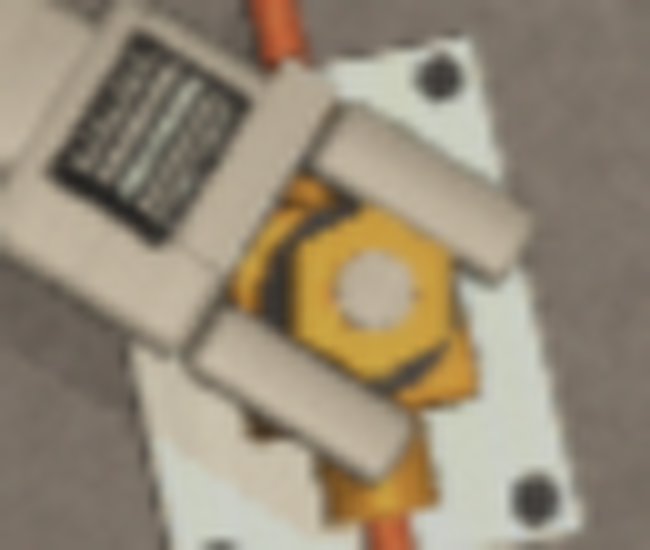

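Run:
```python
from h import *
d=pickle.load(open("top6.pkl","rb"))
h=plane(d,(165+123/3.7-.4,130+131/3.7-.4),.071)
y=h[:2]-N;a=np.degrees(np.arctan2(y[1],y[0]));print(h,np.linalg.norm(y),a,"turn",101.2-a)
```

```text
[0.61750718 0.07801328 0.071     ] 0.2214085550033681 57.731529333958726 turn 43.46847066604128
```

Turned about 43.5°, the nut's flats stay parallel to the jaws, and the arm is clear. Handing in.

```bash
python3 -c "
from bench import arm
arm.finish_job()
s=arm.sense();print(s['time'],s['force'])"
```

```text
the job is handed in; nothing more can be done
the job is handed in; nothing more can be done
```

I closed the jaw onto the nut, then swung the handle clockwise about 43.5°. I handed the job in at about 10.5 s; no verdict is reported, so these are my own checks.

- **Closing the jaw:** I made four strokes on the worm along +y with the shut fingertip, lifting between them. On the third stroke the drag rose from about 2 N to 10 N, which suggests the jaw was snug and the finger was slipping. The fourth stroke peaked at about 6 N. Before and after pictures showed the gap at the movable jaw gone and the nut not turned.
- **Turning the nut:** I pushed the handle round with the side of the shut fingers. In the top view the handle hole had moved 43.5°, inside the 29–69° band. The arm's own position gave about 42°.
- **Final state:** The last picture shows the nut's flats parallel to the jaws, so the nut turned with the wrench, and the movable jaw still against it. I moved the arm clear before handing in.

No check failed. The jaw gap was judged only from pictures and drag force, not measured. I took no picture after handing in, and the final force reading was refused because the job was already closed.

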